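Turn the reagent row round into the second rack

TASK

Move the three bottles and the specimen pot from the rack with the ring adapters to the empty rack, one in each bay, in reverse order: what stands leftmost as seen from the robot goes into the rightmost bay, the second from the left into the second from the right, and so on. Stand each one upright on the floor of its bay, well in the middle of it, and do not knock any of them over on the way.

Things in the scene. Friction and masses are not known exactly. Their poses are not given: they have to be found in the camera images.
- rack_from: White tray rack with grey ring adapters in its bays, full at the start. 80 x 324 mm (x, y), fixed on the work surface. Origin: centre of underside; +y to the robot's left (turned at most 0.12 rad), +x away from it. Four bays 72 x 74 mm, centres at x = 0, y = +117, +39, -39, -117 mm; floor 6 mm, lips and dividers 16 mm, end plates 18 mm above the underside
- rack_to: White tray rack, empty at the start, no adapters; may be the nearer or the farther one. 80 x 324 mm (x, y), fixed on the work surface. Origin: centre of underside; +y to the robot's left (turned at most 0.12 rad), +x away from it. Four bays 72 x 74 mm, centres at x = 0, y = +117, +39, -39, -117 mm; floor 6 mm, lips and dividers 16 mm, end plates 18 mm above the underside
- oil_bottle: small brown bottle with plain black cap, the smallest and shortest of the four: body 27 mm diameter to 48 mm height, cap 18 mm diameter, 57 mm tall, 30 g. Origin: centre of its underside, z along its axis
- dropper_bottle: slim brown bottle with a pointed black rubber dropper top: body 32 mm diameter to 55 mm height, black collar 20 mm diameter to 64 mm, soft teat above, 82 mm tall over all, 45 g. Origin: centre of its underside, z along its axis
- reagent_bottle: the tallest: white bottle, body 43 mm diameter to 76 mm height, red cap 28 mm diameter, 90 mm tall, 110 g. Origin: centre of its underside, z along its axis
- specimen_pot: squat white pot with a wide screwed-on white cap, the widest: body 44 mm diameter to 42 mm height, cap 49 mm diameter from 42 to 55 mm height, 30 g. Origin: centre of its underside, z along its axis
- holder_oil: Under the oil bottle: grey adapter plate 70 x 72 x 3 mm with a round ring (10 mm high over all, inner diameter 34 mm) in which the small brown oil bottle stands, its underside 3 mm above this origin; fixed in one bay of rack_from (which one varies), stays there. Origin: centre of underside
- holder_dropper: Under the dropper bottle: grey adapter plate 70 x 72 x 3 mm with a round ring (10 mm high over all, inner diameter 39 mm) in which the dropper bottle stands, its underside 3 mm above this origin; fixed in one bay of rack_from (which one varies), stays there. Origin: centre of underside
- holder_reagent: Under the reagent bottle: grey adapter plate 70 x 72 x 3 mm with a round ring (10 mm high over all, inner diameter 50 mm) in which the tall white reagent bottle stands, its underside 3 mm above this origin; fixed in one bay of rack_from (which one varies), stays there. Origin: centre of underside
- holder_specimen: Under the specimen pot: grey adapter plate 70 x 72 x 3 mm with a round ring (10 mm high over all, inner diameter 53 mm) in which the specimen pot stands, its underside 3 mm above this origin; fixed in one bay of rack_from (which one varies), stays there. Origin: centre of underside
Things that resemble listed ones, but are neither listed nor needed, are in the scene too. Several things have the shape of the specimen_pot; the one meant has the colours described above.

How it is judged:
At the end, for the whole second after the job is handed in: Each stands upright (0.1 rad) and at rest on the floor of the empty rack (height within 4 mm), within 12 mm of its bay's centre each way; its bay mirrors the one it came from (where its ring adapter is): 1st from the left to 4th, 2nd to 3rd, 3rd to 2nd, 4th to 1st (x of oil_bottle in the frame of rack_to between -0.012 and 0.012 m and z of oil_bottle in the frame of rack_to between 0.002 and 0.01 m and angle between each of oil_bottle, dropper_bottle, reagent_bottle, specimen_pot's own z axis and vertical below 0.1 rad and linear speed of each of oil_bottle, dropper_bottle, reagent_bottle, specimen_pot below 0.02 m/s and ((y of holder_oil in the frame of rack_from between 0.097 and 0.137 m and y of oil_bottle in the frame of rack_to between -0.129 and -0.105 m) or (y of holder_oil in the frame of rack_from between 0.019 and 0.059 m and y of oil_bottle in the frame of rack_to between -0.051 and -0.027 m) or (y of holder_oil in the frame of rack_from between -0.059 and -0.019 m and y of oil_bottle in the frame of rack_to between 0.027 and 0.051 m) or (y of holder_oil in the frame of rack_from between -0.137 and -0.097 m and y of oil_bottle in the frame of rack_to between 0.105 and 0.129 m)) and x of dropper_bottle in the frame of rack_to between -0.012 and 0.012 m and z of dropper_bottle in the frame of rack_to between 0.002 and 0.01 m and ((y of holder_dropper in the frame of rack_from between 0.097 and 0.137 m and y of dropper_bottle in the frame of rack_to between -0.129 and -0.105 m) or (y of holder_dropper in the frame of rack_from between 0.019 and 0.059 m and y of dropper_bottle in the frame of rack_to between -0.051 and -0.027 m) or (y of holder_dropper in the frame of rack_from between -0.059 and -0.019 m and y of dropper_bottle in the frame of rack_to between 0.027 and 0.051 m) or (y of holder_dropper in the frame of rack_from between -0.137 and -0.097 m and y of dropper_bottle in the frame of rack_to between 0.105 and 0.129 m)) and x of reagent_bottle in the frame of rack_to between -0.012 and 0.012 m and z of reagent_bottle in the frame of rack_to between 0.002 and 0.01 m and ((y of holder_reagent in the frame of rack_from between 0.097 and 0.137 m and y of reagent_bottle in the frame of rack_to between -0.129 and -0.105 m) or (y of holder_reagent in the frame of rack_from between 0.019 and 0.059 m and y of reagent_bottle in the frame of rack_to between -0.051 and -0.027 m) or (y of holder_reagent in the frame of rack_from between -0.059 and -0.019 m and y of reagent_bottle in the frame of rack_to between 0.027 and 0.051 m) or (y of holder_reagent in the frame of rack_from between -0.137 and -0.097 m and y of reagent_bottle in the frame of rack_to between 0.105 and 0.129 m)) and x of specimen_pot in the frame of rack_to between -0.012 and 0.012 m and z of specimen_pot in the frame of rack_to between 0.002 and 0.01 m and ((y of holder_specimen in the frame of rack_from between 0.097 and 0.137 m and y of specimen_pot in the frame of rack_to between -0.129 and -0.105 m) or (y of holder_specimen in the frame of rack_from between 0.019 and 0.059 m and y of specimen_pot in the frame of rack_to between -0.051 and -0.027 m) or (y of holder_specimen in the frame of rack_from between -0.059 and -0.019 m and y of specimen_pot in the frame of rack_to between 0.027 and 0.051 m) or (y of holder_specimen in the frame of rack_from between -0.137 and -0.097 m and y of specimen_pot in the frame of rack_to between 0.105 and 0.129 m))); the robot touches nothing.
It fails at once if the oil bottle is tipped over (more than 0.6 rad) (angle between oil_bottle's own z axis and vertical above 0.6 rad).
It fails at once if the dropper bottle is tipped over (more than 0.6 rad) (angle between dropper_bottle's own z axis and vertical above 0.6 rad).
It fails at once if the reagent bottle is tipped over (more than 0.6 rad) (angle between reagent_bottle's own z axis and vertical above 0.6 rad).
It fails at once if the specimen pot is tipped over (more than 0.6 rad) (angle between specimen_pot's own z axis and vertical above 0.6 rad).
It also fails if it takes over 90 s, if anything falls off the work surface, if the arm or the gripper's body presses on something with over 40 N, if the wrist force passes 120 N, or if a joint passes its speed limit or range.

ROBOT

A 7-joint arm with a two-finger parallel gripper is mounted at the origin on a cart in front of the work surface, level with it; the furniture and walls round the work are solid. World frame = base frame: x ahead of the robot, y to its left, z up, the work surface at z = 0. Lengths are in m, angles in rad, forces in N, time in s.
With the tool pointing down it reaches from about 0.35 to 0.9 m from the base axis. Payload 8.1 kg.
Tool frame: the origin (TCP) lies at the very end of the fingers, on their centre line; the grasp point (between the pads) lies 19 mm behind it (grasp_offset is the distance from the TCP to the grasp point, in m); z points along the fingers, y is the line along which they close (so a half turn about z gives the same grasp; the last joint's range is limited). The gripper opens to 92 mm and grips with 3 to 60 N. Pads are 19 mm wide; open, the fingers measure 130 mm over their backs; the gripper's body (75 mm by 190 mm) begins 47 mm behind the grasp point.
Start: joints at [1.062, 0.434, 0.025, 1.573, -0.012, 1.134, -0.075], TCP at [0.247, -0.574, 0.227] pointing down, gripper open.
Joint ranges: [-2.62, 2.62], [-0.44, 2.09], [-1.27, 1.32], [0.08, 2.57], [-1.32, 4.46], [0.12, 2], [-2.74, 2.74]. Speed limits (rad/s): [2.22, 2.22, 3.01, 3.01, 3.14, 3.14, 3.14].

INTERFACE

Orientations are given as a rotation vector (axis times angle).
In Python, from cell import observe, get_image, camera_params, sign_off, silhouettes, grasp_offset gives the robot as it stands. The module is installed in compiled form; this text tells all that it offers.
- The arm moves only by the tool jog_arm, never from a script. Its argument "motion" is a list that holds one entry, the list of rows, each a list of 7 numbers: the shift along the tool's x, y, z in m, then the turn, a rotation vector about the tool's x, y, z in rad, then the closure, from -1 (fully open) to 1 (shut), so that 0 is half open. In form: [[[dx, dy, dz, wx, wy, wz, hand], ...]]. A call has 1 to 10 rows; each row is the pose to reach, as a shift and turn from the pose commanded when the call began, along the tool's axes at that moment; what a row does not reach only later rows make up. A row lasts 1/12 s, in which the tool goes at most 41.7 mm and 7.16 degrees, less where a joint would pass 70% of its speed; a pose out of reach is approached as far as the arm can. A call with a gripper value outside its range is refused whole. The fingers move at their own pace and stop on an object; "force" is the grip in N (left out, the last holds). Time passes only in rows, so rows that repeat a pose let the fingers close. It gives the time, the measured TCP pose, the force, the opening and the grip force at its end, in the units of the state.
- observe(): the state, without advancing time (a new reading comes with each control period).
- get_image(name): name is "scene" or "top"; returns the picture (420x560x3 uint8, red, green, blue); there is no depth.
- camera_params(name): a dict with "vertical_fov" (degrees; the focal length in pixels is half the picture's height over the tangent of half this angle, whatever the lens; pixels are square), "cx", "cy" (the principal point, pixels), "T" (4x4, takes a point from camera to world coordinates). Camera axes: x right, y down, z forward; pixel columns grow to the right and rows downward; lengths in m; the calibration is good to about 2 mm. A picture is of the moment at which its call begins. camera_params takes no time and is no camera call.
- sign_off(): hands the job in; it is judged then, once.
Trained networks look in the newest picture that a camera, given by its name, has taken for a name from the list of things; names that differ only in an ending like _2 or _b are one class to them, and where a whole thing is asked for, a point or a joint stands for the part that bears it (a point fixed in the world has none). Each returns a list of dicts, best first, with "p" (0 to 1); they miss things now and then, are a little off and sometimes report something else, mostly with a low value. They report only what shows in the picture. A call takes as long as a camera call. They do not tell look-alikes from the thing itself.
- silhouettes(query, camera): "mask" (420x560 bool, what is visible of it) and "pixel" ([column, row] in pixels, amid what is visible of it).
The state is a dict: "clock": time; "joints": joint angles; "dq": joint speeds; "joint_efforts": joint torques, N m; "position": TCP position; "ee_rot": TCP orientation; "force": force on the tool from outside, world axes, zero at the start; "ft_torque": the same for the moment, N m; "width": opening from 0.0 (shut) to 1.0 (fully open); "gripper_force": force on a finger pad.
Only numpy, scipy, OpenCV 4.12 (cv2) and the standard library are available. Lean on these libraries where they do the work, as an engineer would, in place of code of your own. Each camera call takes 0.05 s, during which the arm holds its last target. There are 200 camera calls.

## Working session

There is one attempt and no reset: what is moved stays moved. The work goes in short steps, Python scripts to look and compute and a tool call to move; the robot and the scene stay as the last step left them, time stands still between calls to the robot, and variables do not carry over. Pictures are saved under pics/ and viewed, at most 14 in all, crops included, and the job is handed in when it is done.

Besides the shell and the picture viewer there is one more tool, called after "Call:" by a JSON object that holds its "api" and its "payload", one argument or row to a line. jog_arm: Moves the arm, as the interface text tells. Its arguments: {"type":"object","properties":{"motion":{"type":"array"},"force":{"type":"number"}},"required":["motion"]}

```bash
mkdir -p pics
python3 - <<'E'
from cell import *
import cv2,numpy as np
np.set_printoptions(precision=4,suppress=True)
s=observe(); print({k:s[k] for k in("clock","position","ee_rot","width","force")}); print(grasp_offset() if callable(grasp_offset) else grasp_offset)
for c in("scene","top"):
    im=get_image(c); cv2.imwrite(f"pics/{c}0.png",im[:,:,::-1]); p=camera_params(c); print(c,p)
    for q in("rack_from","rack_to","oil_bottle","dropper_bottle","reagent_bottle","specimen_pot"):
        print(q,[(round(d["p"],2),np.round(d["pixel"]),int(d["mask"].sum())) for d in silhouettes(q,c)[:4]])
E
```

```text
{'clock': 0.0, 'position': array([ 0.2465, -0.5738,  0.2259]), 'ee_rot': array([-3.0757, -0.6326,  0.0007]), 'width': 1.0011333739926658, 'force': array([-0.3922, -0.0717,  0.4905])}
0.0188
scene {'vertical_fov': 52.471718407832554, 'cx': 281.61969834913697, 'cy': 212.1383036482649, 'T': array([[-0.5202, -0.5121,  0.6834, -0.0654],
       [-0.8538,  0.3314, -0.4015,  0.3714],
       [-0.0209, -0.7924, -0.6097,  0.5659],
       [ 0.    ,  0.    ,  0.    ,  1.    ]])}
rack_from [(0.82, array([265., 207.]), 1275)]
rack_to [(0.85, array([330., 236.]), 4870)]
oil_bottle [(0.67, array([308., 171.]), 248)]
dropper_bottle []
reagent_bottle [(0.81, array([249., 188.]), 750), (0.69, array([248., 209.]), 240)]
specimen_pot [(0.97, array([215., 205.]), 687), (0.75, array([168., 218.]), 734), (0.58, array([217., 281.]), 980), (0.57, array([198., 247.]), 840)]
top {'vertical_fov': 54.345366817734124, 'cx': 285.67892697767564, 'cy': 211.63870363446543, 'T': array([[-0.029 , -0.9959,  0.0855,  0.4279],
       [-0.9995,  0.0281, -0.0113,  0.0118],
       [ 0.0089, -0.0857, -0.9963,  0.9124],
       [ 0.    ,  0.    ,  0.    ,  1.    ]])}
rack_from [(0.72, array([283., 158.]), 1326)]
rack_to [(0.66, array([311., 236.]), 5424)]
oil_bottle [(0.65, array([236., 173.]), 476), (0.43, array([335., 154.]), 173)]
dropper_bottle [(0.54, array([299., 153.]), 205)]
reagent_bottle [(0.81, array([262., 160.]), 404), (0.52, array([265., 166.]), 523)]
specimen_pot [(0.94, array([226., 162.]), 508), (0.9, array([187., 207.]), 492), (0.89, array([178., 153.]), 537), (0.84, array([186., 246.]), 535)]
```

View pics/top0.png

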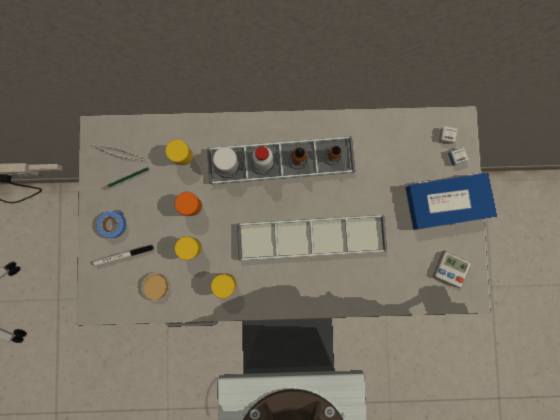

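View pics/scene0.png

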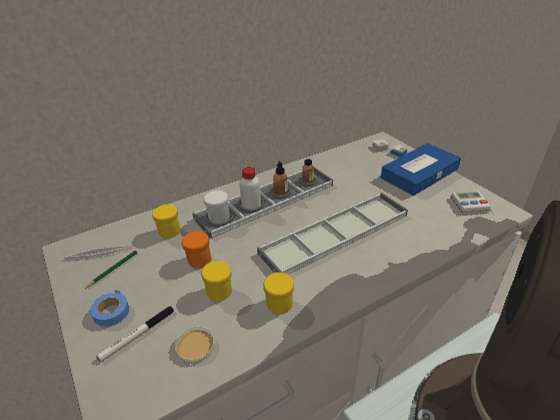

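The top view shows rack_from farther away, x about 0.57, at px (208..354, 138..183). From the left it holds the white pot (226,160), the reagent bottle (262,158), the dropper (299,155) and the oil bottle (335,153). The empty rack is nearer, at px (238..385, 216..260). The yellow and orange pots and the oil "hit" at (236,173) are not the targets.

```bash
cat > h.py <<'E'
from cell import *
import cv2,numpy as np
from scipy.optimize import minimize
from scipy.spatial.transform import Rotation as R
np.set_printoptions(precision=4,suppress=True)
S=4
SEG={"oil_bottle":[(27,0,48),(18,48,57)],"dropper_bottle":[(32,0,55),(20,55,64),(10,64,82)],
"reagent_bottle":[(43,0,76),(28,76,90)],"specimen_pot":[(44,0,42),(49,42,55)]}
def proj(P,c):
    p=camera_params(c);f=210/np.tan(np.radians(p["vertical_fov"]/2));T=p["T"]
    q=(np.asarray(P,float)-T[:3,3])@T[:3,:3]
    return q[:,:2]/q[:,2:]*f+[p["cx"],p["cy"]]
def hulls(name,x):
    if name.startswith("rack"):
        a=x[2];M=np.array([[np.cos(a),-np.sin(a)],[np.sin(a),np.cos(a)]])
        xy=np.array([[i*.04,j*.162] for i in(-1,1) for j in(-1,1)])@M.T+x[:2]
        return [np.array([[*p,z] for p in xy for z in(0,.017)])]
    t=np.linspace(0,2*np.pi,32);o=[]
    z0=x[2] if len(x)>2 else .009
    for d,a,b in SEG[name]:
        c=np.c_[np.cos(t),np.sin(t)]*d/2000+x[:2]
        o.append(np.r_[np.c_[c,0*t+a/1000+z0],np.c_[c,0*t+b/1000+z0]])
    return o
def render(name,x,c):
    m=np.zeros((420*S,560*S),np.uint8)
    for h in hulls(name,x):
        cv2.fillConvexPoly(m,cv2.convexHull(np.round((proj(h,c)+.5)*S).astype(np.int32)),1)
    return m>0
def fit(name,masks,x0,step):
    M={c:np.kron(m,np.ones((S,S),bool)) for c,m in masks.items()}
    def cost(x):
        r=0
        for c,m in M.items():
            a=render(name,x,c); r-=(a&m).sum()/(a|m).sum()
        return r/len(M)
    x0=np.array(x0,float)
    sim=np.vstack([x0]+[x0+np.eye(len(x0))[i]*step[i] for i in range(len(x0))])
    r=minimize(cost,x0,method="Nelder-Mead",options=dict(initial_simplex=sim,maxiter=80,xatol=2e-4,fatol=1e-4))
    return r.x,-r.fun
def plane(px,c,z):
    p=camera_params(c);f=210/np.tan(np.radians(p["vertical_fov"]/2));T=p["T"]
    d=T[:3,:3]@np.array([(px[0]-p["cx"])/f,(px[1]-p["cy"])/f,1]);o=T[:3,3]
    return (o+d*(z-o[2])/d[2])[:2]
E
python3 - <<'E'
from h import *
get_image("scene");get_image("top")
m={c:silhouettes("rack_to",c)[0]["mask"] for c in("top","scene")}
x0=[*plane([311,238],"top",.01),-.06]
for k in (["top"],["scene"],["top","scene"]): print("to",k,fit("rack_to",{c:m[c] for c in k},x0,[.01,.01,.03]))
cor=np.array([plane(p,"top",.017) for p in[(208,148),(352,138),(354,174),(210,183)]]);ctr=cor.mean(0)
d=(cor[0]+cor[3]-cor[1]-cor[2]);yaw=np.arctan2(-d[0],d[1]);print("from by hand",ctr,yaw)
pre={"specimen_pot":((226,160),(215,205),.117),"reagent_bottle":((262,158),(250,189),.039),"dropper_bottle":((299,155),(280,180),-.039),"oil_bottle":((335,153),(308,171),-.117)}
for n,(t,s,b) in pre.items():
    x0=ctr+b*np.array([-np.sin(yaw),np.cos(yaw)])
    ms={}
    for c,p in(("top",t),("scene",s)):
        l=[d for d in silhouettes(n,c) if np.hypot(*(np.array(d["pixel"])-p))<14]
        if l: ms[c]=np.any([d["mask"] for d in l],0) if n=="reagent_bottle" else l[0]["mask"]
    print(n,"bay",x0,*[(k,*fit(n,{k:v},x0,[.006,.006])) for k,v in ms.items()],fit(n,ms,x0,[.006,.006]) if len(ms)>1 else "")
for n in("holder_oil","holder_dropper","holder_reagent","holder_specimen"):
    print(n,[(round(d["p"],2),plane(d["pixel"],"top",.009)) for d in silhouettes(n,"top")[:2]])
E
```

```text
to ['top'] (array([ 0.448 , -0.0528,  0.0313]), np.float64(0.9770473638388567))
to ['scene'] (array([ 0.4478, -0.0532,  0.0335]), np.float64(0.9539315090065535))
to ['top', 'scene'] (array([ 0.448 , -0.053 ,  0.0338]), np.float64(0.9647640129296311))
from by hand [0.6185 0.0084] 0.03974279572869054
specimen_pot bay [0.6138 0.1253] ('top', array([0.6167, 0.1283]), np.float64(0.9549819927971188)) ('scene', array([0.6161, 0.1271]), np.float64(0.9009784075573549)) (array([0.6164, 0.1278]), np.float64(0.9223801613223679))
reagent_bottle bay [0.6169 0.0473] ('top', array([0.6168, 0.0484]), np.float64(0.884350201639131)) ('scene', array([0.621 , 0.0465]), np.float64(0.8743558654137618)) (array([0.6174, 0.0486]), np.float64(0.876904194324303))
dropper_bottle bay [ 0.62   -0.0306] ('top', array([ 0.6235, -0.0295]), np.float64(0.7384615384615385)) ('scene', array([ 0.6264, -0.0322]), np.float64(0.852856159669649)) (array([ 0.624 , -0.0307]), np.float64(0.7861218654972972))
oil_bottle bay [ 0.6231 -0.1085] ('top', array([ 0.6298, -0.1072]), np.float64(0.9021197007481296)) ('scene', array([ 0.6315, -0.1089]), np.float64(0.7467374474673745)) (array([ 0.6292, -0.1071]), np.float64(0.8193765056942619))
holder_oil [(0.79, array([ 0.6114, -0.1051]))]
holder_dropper [(0.78, array([ 0.6194, -0.0177]))]
holder_reagent [(0.68, array([0.6081, 0.0426]))]
holder_specimen [(0.75, array([0.5994, 0.1052]))]
```

Call:
{"api": "jog_arm", "payload": {
  "motion": [
    [[0.535,-0.278,0,0,0,-1.206,-1],[0.535,-0.278,0,0,0,-1.206,-1],[0.535,-0.278,0,0,0,-1.206,-1],[0.535,-0.278,0,0,0,-1.206,-1],[0.535,-0.278,0,0,0,-1.206,-1],[0.535,-0.278,0,0,0,-1.206,-1],[0.535,-0.278,0,0,0,-1.206,-1],[0.535,-0.278,0,0,0,-1.206,-1],[0.535,-0.278,0,0,0,-1.206,-1],[0.535,-0.278,0,0,0,-1.206,-1]]
  ],
  "force": 12
}}

```text
clock: 2.33
position: [0.5116, -0.2502, 0.227]
ee_rot: [2.168, 2.273, 0.0]
force: [0.7, -0.1, -0.3]
width: 1.001
gripper_force: 0.0
```

```bash
cat >> h.py <<'E'
def to(x,y,z,yaw=None):
    "shift in the tool axes (and turn about its z) from here to world x,y,z"
    s=observe();r=R.from_rotvec(s["ee_rot"]);M=r.as_matrix();a=np.arctan2(M[1,0],M[0,0])
    print("t",round(s["clock"],2),"pos",s["position"],"yaw",round(a,4),"tilt z",M[:,2],"w",round(s["width"],3))
    print("shift",M.T@(np.array([x,y,z])-s["position"]),"turn",None if yaw is None else round(a-yaw,4))
E
python3 -c "
from h import *
to(.629,-.107,.15,1.61)"
```

```text
t 2.33 pos [ 0.5116 -0.2502  0.227 ] yaw 1.6182 tilt z [ 0.0005 -0.0004 -1.    ] w 1.001
shift [0.1375 0.1241 0.077 ] turn 0.0082
```

Call:
{"api": "jog_arm", "payload": {
  "motion": [
    [[0.138,0.124,0,0,0,0,-1],[0.138,0.124,0,0,0,0,-1],[0.138,0.124,0,0,0,0,-1],[0.138,0.124,0,0,0,0,-1],[0.138,0.124,0,0,0,0,-1],[0.138,0.124,0.08,0,0,0,-1],[0.138,0.124,0.08,0,0,0,-1],[0.138,0.124,0.08,0,0,0,-1],[0.138,0.124,0.08,0,0,0,-1]]
  ]
}}

```text
clock: 3.08
position: [0.6274, -0.1091, 0.1454]
ee_rot: [-2.173, -2.264, 0.005]
force: [0.9, 0.1, 1.5]
width: 1.0
gripper_force: 0.0
```

```bash
python3 -c "
from h import *
to(.629,-.107,.024,1.61)
for c in('top','scene'): cv2.imwrite('pics/%s1.png'%c,get_image(c)[:,:,::-1])
a=[cv2.imread('pics/%s1.png'%c) for c in('top','scene')]
cv2.imwrite('pics/m1.png',np.hstack([cv2.resize(a[0][90:290,180:400],None,fx=1.8,fy=1.8),cv2.resize(a[1][90:290,180:400],None,fx=1.8,fy=1.8)]))"
```

```text
t 3.08 pos [ 0.6274 -0.1091  0.1454] yaw 1.6116 tilt z [-0.0045  0.0003 -1.    ] w 1.0
shift [0.0019 0.0023 0.1214] turn 0.0016
```

View pics/m1.png

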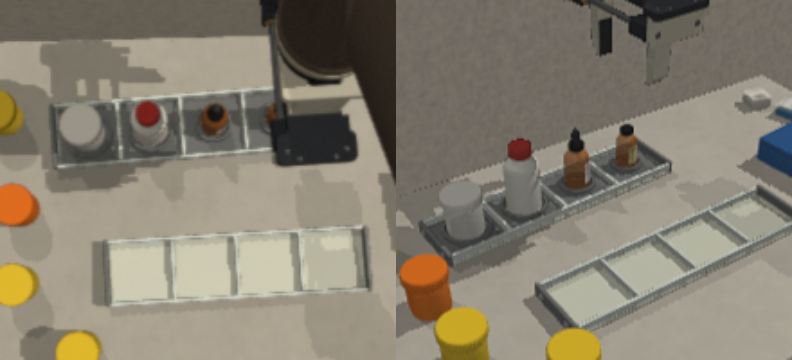

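The oil bottle stands under the open fingers, left half hidden in the top crop at (272,115). I go down and close.

Call:
{"api": "jog_arm", "payload": {
  "motion": [
    [[0.001,0.001,0.04,0,0,0,-1],[0.001,0.001,0.08,0,0,0,-1],[0.001,0.001,0.1,0,0,0,-0.5],[0.001,0.001,0.121,0,0,0,-0.3],[0.001,0.001,0.121,0,0,0,-0.1],[0.001,0.001,0.121,0,0,0,0.1],[0.001,0.001,0.121,0,0,0,0.3],[0.001,0.001,0.121,0,0,0,0.5],[0.001,0.001,0.121,0,0,0,1],[0.001,0.001,0.121,0,0,0,1]]
  ]
}}

```text
clock: 4.02
position: [0.6306, -0.108, 0.0272]
ee_rot: [2.175, 2.265, 0.002]
force: [0.1, 0.4, -0.3]
width: 0.471
gripper_force: 0.0
```

```bash
python3 -c "
from h import *
s=observe();print(s['width']*92,s['gripper_force'],s['force'])
to(.444,.064,.15)"
```

```text
43.3252077932702 0.0 [ 0.0625  0.418  -0.2699]
t 4.02 pos [ 0.6306 -0.108   0.0272] yaw 1.6115 tilt z [ 0.0021 -0.0004 -1.    ] w 0.471
shift [ 0.1794 -0.1792 -0.1233] turn None
```

Call:
{"api": "jog_arm", "payload": {
  "motion": [
    [[0,0,0.002,0,0,0,1],[0,0,0.002,0,0,0,1],[0,0,0.002,0,0,0,1],[0,0,0.002,0,0,0,1],[0,0,0.002,0,0,0,1]]
  ]
}}

```text
clock: 4.43
position: [0.6297, -0.1079, 0.0237]
ee_rot: [-2.175, -2.266, 0.0]
force: [-1.1, -0.0, 1.4]
width: 0.295
gripper_force: 12.0
```

Call:
{"api": "jog_arm", "payload": {
  "motion": [
    [[0,0,-0.02,0,0,0,1],[0,0,-0.05,0,0,0,1],[0,0,-0.085,0,0,0,1],[0,0,-0.12,0,0,0,1],[0.02,-0.02,-0.126,0,0,0,1],[0.045,-0.045,-0.126,0,0,0,1],[0.072,-0.072,-0.126,0,0,0,1],[0.1,-0.1,-0.126,0,0,0,1],[0.125,-0.125,-0.126,0,0,0,1],[0.15,-0.15,-0.12,0,0,0,1]]
  ]
}}

```text
clock: 5.27
position: [0.4728, 0.0371, 0.1445]
ee_rot: [2.174, 2.266, 0.002]
force: [0.8, 0.6, -1.6]
width: 0.29
gripper_force: 12.0
```

```bash
python3 -c "
from h import *
to(.444,.064,.021,1.605)"
```

```text
t 5.27 pos [0.4728 0.0371 0.1445] yaw 1.6119 tilt z [ 0.0019  0.     -1.    ] w 0.29
shift [ 0.0281 -0.0279  0.1235] turn 0.0069
```

Call:
{"api": "jog_arm", "payload": {
  "motion": [
    [[0.015,-0.015,0,0,0,0,1],[0.024,-0.024,0.01,0,0,0,1],[0.029,-0.0285,0.03,0,0,0,1],[0.029,-0.0285,0.05,0,0,0,1],[0.029,-0.0285,0.07,0,0,0,1],[0.029,-0.0285,0.085,0,0,0,1],[0.029,-0.0285,0.09,0,0,0,1],[0.029,-0.0285,0.09,0,0,0,1]]
  ]
}}

```text
clock: 5.93
position: [0.4433, 0.0637, 0.0528]
ee_rot: [-2.174, -2.266, 0.003]
force: [-1.1, 0.3, 0.3]
width: 0.295
gripper_force: 12.0
```

```bash
python3 -c "
from h import *
to(.444,.064,.021,1.605)
im=get_image('scene');cv2.imwrite('pics/s2.png',cv2.resize(im[100:320,180:420,::-1],None,fx=2.5,fy=2.5))
for d in silhouettes('oil_bottle','scene')[:2]: print(d['p'],d['pixel'],d['mask'].sum())
"
```

```text
t 5.93 pos [0.4433 0.0637 0.0528] yaw 1.6121 tilt z [-0.0022 -0.0003 -1.    ] w 0.295
shift [0.0003 0.0008 0.0318] turn 0.0071
0.5 [285.0, 236.7] 126
```

View pics/s2.png

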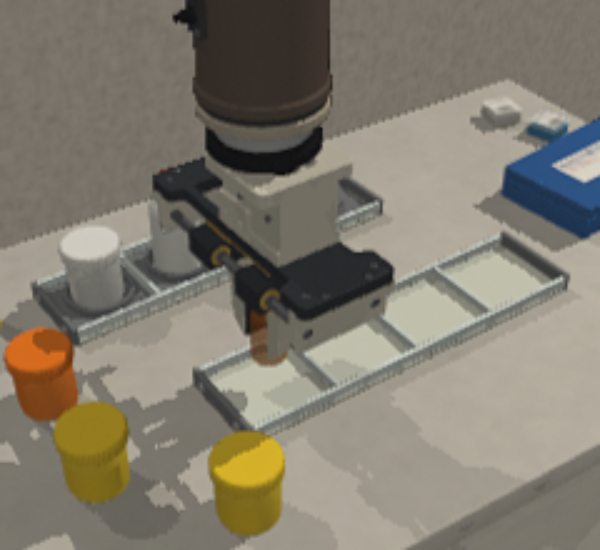

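The oil bottle is held upright above the leftmost bay at crop (268,345). I lower it and release.

Call:
{"api": "jog_arm", "payload": {
  "motion": [
    [[0,0,0.01,0,0,0,1],[0,0,0.02,0,0,0,1],[0,0,0.028,0,0,0,1],[0,0,0.0325,0,0,0,1],[0,0,0.0325,0,0,0,1],[0,0,0.0325,0,0,0,0.3],[0,0,0.0325,0,0,0,0],[0,0,0.0325,0,0,0,0],[0,0,0.0325,0,0,0,0],[0,0,0.0325,0,0,0,0]]
  ]
}}

```text
clock: 6.87
position: [0.4443, 0.0637, 0.0214]
ee_rot: [2.175, 2.266, 0.0]
force: [-0.3, -0.2, 0.1]
width: 0.496
gripper_force: 0.0
```

```bash
python3 -c "
from h import *
to(.624,-.0305,.15,1.605)"
```

```text
t 6.87 pos [0.4443 0.0637 0.0214] yaw 1.6116 tilt z [ 0.0004  0.     -1.    ] w 0.496
shift [-0.1015  0.1758 -0.1286] turn 0.0066
```

Call:
{"api": "jog_arm", "payload": {
  "motion": [
    [[0,0,-0.03,0,0,0,0],[0,0,-0.07,0,0,0,0],[0,0,-0.11,0,0,0,-0.5],[-0.01,0.02,-0.128,0,0,0,-0.5],[-0.028,0.05,-0.128,0,0,0,-0.5],[-0.05,0.085,-0.128,0,0,0,-0.6],[-0.07,0.12,-0.128,0,0,0,-0.6],[-0.088,0.152,-0.128,0,0,0,-0.6],[-0.1015,0.176,-0.128,0,0,0,-0.6],[-0.1015,0.176,-0.128,0,0,0,-0.6]]
  ]
}}

```text
clock: 7.7
position: [0.6283, -0.0349, 0.1487]
ee_rot: [2.18, 2.259, 0.001]
force: [-0.1, -0.6, -0.5]
width: 0.804
gripper_force: 0.0
```

```bash
python3 -c "
from h import *
to(.624,-.0305,.031,1.605)
im=get_image('top');cv2.imwrite('pics/t3.png',cv2.resize(im[110:290,180:400,::-1],None,fx=2.5,fy=2.5))
m=[d for d in silhouettes('oil_bottle','top')];print([(d['p'],d['pixel']) for d in m])
m=[d for d in m if d['pixel'][1]>195]
if m: print(fit('oil_bottle',{'top':m[0]['mask']},[.444,.064,.006],[.005,.005,.001]))"
```

```text
t 7.7 pos [ 0.6283 -0.0349  0.1487] yaw 1.6065 tilt z [ 0.0024 -0.0015 -1.    ] w 0.804
shift [ 0.0048 -0.0044  0.1177] turn 0.0015
[(0.5, [254.2, 240.5])]
(array([0.444, 0.064, 0.006]), np.float64(0.9099445155783183))
```

View pics/t3.png

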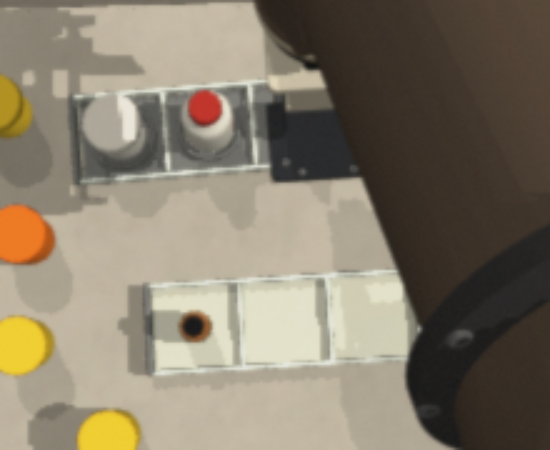

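The oil bottle stands centred in its bay at crop (195,326), and the fit gives the intended spot. Next is the dropper bottle.

Call:
{"api": "jog_arm", "payload": {
  "motion": [
    [[0,0,0.03,0,0,0,-0.6],[0,0,0.065,0,0,0,-0.6],[0,0,0.1,0,0,0,-0.6],[0,0,0.118,0,0,0,-0.4],[0,0,0.118,0,0,0,0.2],[0,0,0.118,0,0,0,1],[0,0,0.118,0,0,0,1],[0,0,0.118,0,0,0,1],[0,0,0.118,0,0,0,1],[0,0,0.118,0,0,0,1]]
  ]
}}

```text
clock: 8.63
position: [0.6249, -0.0305, 0.0326]
ee_rot: [2.174, 2.265, 0.002]
force: [-0.5, 0.1, 6.8]
width: 0.344
gripper_force: 12.3
```

Call:
{"api": "jog_arm", "payload": {
  "motion": [
    [[0,0,0,0,0,0,1],[0,0,0,0,0,0,1],[0,0,0,0,0,0,1]]
  ]
}}

```text
clock: 8.88
position: [0.6249, -0.0305, 0.0326]
ee_rot: [2.175, 2.265, 0.002]
force: [-1.5, 0.4, 7.3]
width: 0.341
gripper_force: 12.0
```

```bash
python3 -c "
from h import *
to(.4467,-.014,.15,1.605)"
```

```text
t 8.88 pos [ 0.6249 -0.0305  0.0326] yaw 1.6116 tilt z [ 0.0019 -0.0002 -1.    ] w 0.341
shift [ 0.0237 -0.1772 -0.1178] turn 0.0066
```

Call:
{"api": "jog_arm", "payload": {
  "motion": [
    [[0,0,-0.01,0,0,0,1],[0,0,-0.035,0,0,0,1],[0,0,-0.07,0,0,0,1],[0.002,-0.01,-0.095,0,0,0,1],[0.006,-0.035,-0.1,0,0,0,1],[0.01,-0.067,-0.1,0,0,0,1],[0.014,-0.1,-0.1,0,0,0,1],[0.018,-0.13,-0.1,0,0,0,1],[0.021,-0.155,-0.1,0,0,0,1],[0.0235,-0.172,-0.09,0,0,0,1]]
  ]
}}

```text
clock: 9.72
position: [0.4497, -0.014, 0.123]
ee_rot: [2.174, 2.265, 0.001]
force: [0.7, 0.2, -0.9]
width: 0.345
gripper_force: 12.0
```

```bash
python3 -c "
from h import *
to(.4467,-.014,.0295,1.605)"
```

```text
t 9.72 pos [ 0.4497 -0.014   0.123 ] yaw 1.612 tilt z [ 0.002 -0.001 -1.   ] w 0.345
shift [ 0.0002 -0.0032  0.0935] turn 0.007
```

Call:
{"api": "jog_arm", "payload": {
  "motion": [
    [[0,-0.004,0.02,0,0,0,1],[0,-0.004,0.045,0,0,0,1],[0,-0.004,0.065,0,0,0,1],[0,-0.004,0.078,0,0,0,1],[0,-0.004,0.087,0,0,0,1],[0,-0.004,0.0915,0,0,0,1],[0,-0.004,0.0915,0,0,0,1],[0,-0.004,0.0915,0,0,0,1]]
  ]
}}

```text
clock: 10.38
position: [0.4478, -0.0141, 0.0302]
ee_rot: [2.175, 2.266, 0.001]
force: [-0.9, -0.4, 0.2]
width: 0.347
gripper_force: 12.0
```

```bash
python3 -c "
from h import *
to(.4467,-.014,.0295,1.605);print(observe()['force'])"
```

```text
t 10.38 pos [ 0.4478 -0.0141  0.0302] yaw 1.6118 tilt z [ 0.0008 -0.0001 -1.    ] w 0.347
shift [ 0.0002 -0.0011  0.0007] turn 0.0068
[-0.914  -0.3885  0.2174]
```

Call:
{"api": "jog_arm", "payload": {
  "motion": [
    [[0,0,0.001,0,0,0,1],[0,0,0.001,0,0,0,1],[0,0,0.001,0,0,0,0.2],[0,0,0.001,0,0,0,0],[0,0,0.001,0,0,0,-0.1],[0,0,0.001,0,0,0,-0.1],[0,0,0.001,0,0,0,-0.1]]
  ]
}}

```text
clock: 10.97
position: [0.4473, -0.0142, 0.0288]
ee_rot: [2.176, 2.266, 0.0]
force: [0.7, -0.1, -0.3]
width: 0.545
gripper_force: 0.0
```

```bash
python3 -c "
from h import *
to(.6175,.048,.16,1.605)"
```

```text
t 10.97 pos [ 0.4473 -0.0142  0.0288] yaw 1.6117 tilt z [ 0. -0. -1.] w 0.545
shift [ 0.0552  0.1726 -0.1312] turn 0.0067
```

Call:
{"api": "jog_arm", "payload": {
  "motion": [
    [[0,0,-0.03,0,0,0,-0.1],[0,0,-0.07,0,0,0,-0.1],[0,0,-0.11,0,0,0,-0.5],[0.006,0.02,-0.131,0,0,0,-0.8],[0.016,0.05,-0.131,0,0,0,-0.8],[0.027,0.085,-0.131,0,0,0,-0.8],[0.037,0.118,-0.131,0,0,0,-0.8],[0.047,0.148,-0.131,0,0,0,-0.8],[0.055,0.1725,-0.131,0,0,0,-0.8],[0.055,0.1725,-0.131,0,0,0,-0.8]]
  ]
}}

```text
clock: 11.8
position: [0.6212, 0.0504, 0.1593]
ee_rot: [-2.174, -2.268, -0.005]
force: [-0.9, 0.6, -0.4]
width: 0.899
gripper_force: 0.0
```

Call:
{"api": "jog_arm", "payload": {
  "motion": [
    [[0,0,0,0,0,0,-0.8],[0,0,0,0,0,0,-0.8]]
  ]
}}

```text
clock: 11.97
position: [0.6165, 0.0476, 0.1592]
ee_rot: [-2.175, -2.266, 0.002]
force: [0.2, -0.9, -0.6]
width: 0.901
gripper_force: 0.0
```

```bash
python3 -c "
from h import *
to(.6175,.048,.045,1.605)
im=get_image('top');cv2.imwrite('pics/t4.png',cv2.resize(im[110:290,180:400,::-1],None,fx=2.5,fy=2.5))"
```

```text
t 11.97 pos [0.6165 0.0476 0.1592] yaw 1.6119 tilt z [-0.0015 -0.0004 -1.    ] w 0.901
shift [0.0004 0.0012 0.1142] turn 0.0069
```

View pics/t4.png

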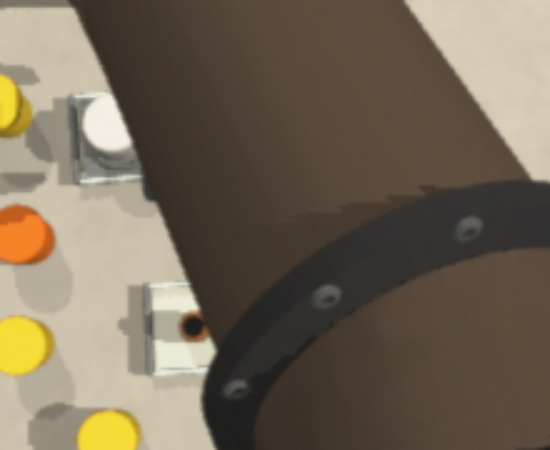

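The arm hides the dropper here; oil stays put at (195,326). I go on with the reagent bottle at a firmer grip.

Call:
{"api": "jog_arm", "payload": {
  "motion": [
    [[0,0,0.03,0,0,0,-0.8],[0,0,0.065,0,0,0,-0.8],[0,0,0.095,0,0,0,-0.8],[0,0,0.114,0,0,0,-0.8],[0,0,0.114,0,0,0,-0.5],[0,0,0.114,0,0,0,0],[0,0,0.114,0,0,0,1],[0,0,0.114,0,0,0,1],[0,0,0.114,0,0,0,1],[0,0,0.114,0,0,0,1]]
  ],
  "force": 22
}}

```text
clock: 12.85
position: [0.6182, 0.0478, 0.047]
ee_rot: [2.175, 2.265, 0.002]
force: [-0.1, -0.6, -0.1]
width: 0.512
gripper_force: 0.0
```

Call:
{"api": "jog_arm", "payload": {
  "motion": [
    [[0,0,0,0,0,0,1],[0,0,0,0,0,0,1],[0,0,0,0,0,0,1]]
  ]
}}

```text
clock: 13.1
position: [0.6182, 0.0479, 0.0467]
ee_rot: [2.175, 2.265, 0.002]
force: [-0.1, -1.3, 6.5]
width: 0.462
gripper_force: 22.0
```

```bash
python3 -c "
from h import *
to(.4493,-.092,.15,1.605)"
```

```text
t 13.1 pos [0.6182 0.0479 0.0467] yaw 1.6116 tilt z [ 0.0017 -0.     -1.    ] w 0.462
shift [-0.1329 -0.1743 -0.1036] turn 0.0066
```

Call:
{"api": "jog_arm", "payload": {
  "motion": [
    [[0,0,-0.01,0,0,0,1],[0,0,-0.035,0,0,0,1],[0,0,-0.07,0,0,0,1],[-0.005,-0.007,-0.1,0,0,0,1],[-0.018,-0.024,-0.11,0,0,0,1],[-0.036,-0.047,-0.11,0,0,0,1],[-0.056,-0.073,-0.11,0,0,0,1],[-0.076,-0.1,-0.11,0,0,0,1],[-0.096,-0.126,-0.11,0,0,0,1],[-0.113,-0.149,-0.11,0,0,0,1]]
  ]
}}

```text
clock: 13.93
position: [0.4711, -0.0725, 0.156]
ee_rot: [-2.176, -2.266, 0.002]
force: [0.1, -0.1, -0.4]
width: 0.467
gripper_force: 22.0
```

```bash
python3 -c "
from h import *
to(.4493,-.092,.0437,1.605)"
```

```text
t 13.93 pos [ 0.4711 -0.0725  0.156 ] yaw 1.6112 tilt z [-0.0007 -0.0007 -1.    ] w 0.467
shift [-0.0185 -0.0224  0.1124] turn 0.0062
```

Call:
{"api": "jog_arm", "payload": {
  "motion": [
    [[-0.012,-0.014,0,0,0,0,1],[-0.018,-0.021,0.01,0,0,0,1],[-0.02,-0.0245,0.03,0,0,0,1],[-0.02,-0.0245,0.055,0,0,0,1],[-0.02,-0.0245,0.075,0,0,0,1],[-0.02,-0.0245,0.09,0,0,0,1],[-0.02,-0.0245,0.1,0,0,0,1],[-0.02,-0.0245,0.105,0,0,0,1],[-0.02,-0.0245,0.105,0,0,0,1],[-0.02,-0.0245,0.105,0,0,0,1]]
  ]
}}

```text
clock: 14.77
position: [0.4498, -0.0921, 0.0512]
ee_rot: [2.175, 2.266, 0.0]
force: [0.9, -0.2, -1.2]
width: 0.464
gripper_force: 22.0
```

```bash
python3 -c "
from h import *
to(.4493,-.092,.0437,1.605)"
```

```text
t 14.77 pos [ 0.4498 -0.0921  0.0512] yaw 1.6119 tilt z [ 0.0003 -0.0001 -1.    ] w 0.464
shift [ 0.0001 -0.0005  0.0075] turn 0.0069
```

Call:
{"api": "jog_arm", "payload": {
  "motion": [
    [[0,0,0.004,0,0,0,1],[0,0,0.008,0,0,0,1],[0,0,0.008,0,0,0,1],[0,0,0.008,0,0,0,0.05],[0,0,0.008,0,0,0,-0.2],[0,0,0.008,0,0,0,-0.4],[0,0,0.008,0,0,0,-0.4],[0,0,0.008,0,0,0,-0.4]]
  ]
}}

```text
clock: 15.43
position: [0.4494, -0.0922, 0.0427]
ee_rot: [-2.176, -2.266, 0.0]
force: [0.4, 0.3, 0.1]
width: 0.685
gripper_force: 0.0
```

```bash
python3 -c "
from h import *
to(.6164,.1275,.15,1.605)"
```

```text
t 15.43 pos [ 0.4494 -0.0922  0.0427] yaw 1.6117 tilt z [-0.0001 -0.     -1.    ] w 0.685
shift [ 0.2127  0.1758 -0.1073] turn 0.0067
```

Call:
{"api": "jog_arm", "payload": {
  "motion": [
    [[0,0,-0.03,0,0,0,-0.4],[0,0,-0.07,0,0,0,-0.4],[0,0,-0.107,0,0,0,-0.8],[0.02,0.017,-0.107,0,0,0,-1],[0.045,0.037,-0.107,0,0,0,-1],[0.075,0.062,-0.107,0,0,0,-1],[0.105,0.087,-0.107,0,0,0,-1],[0.135,0.112,-0.107,0,0,0,-1],[0.165,0.136,-0.107,0,0,0,-1],[0.192,0.159,-0.107,0,0,0,-1]]
  ]
}}

```text
clock: 16.27
position: [0.6013, 0.1084, 0.1496]
ee_rot: [-2.175, -2.267, -0.0]
force: [0.9, 0.1, -0.1]
width: 1.001
gripper_force: 0.0
```

Call:
{"api": "jog_arm", "payload": {
  "motion": [
    [[0.0125,0.01,0,0,0,0,-1],[0.0205,0.0165,0,0,0,0,-1],[0.0205,0.0165,0.0,0,0,0,-1],[0.0205,0.0165,0,0,0,0,-1]]
  ]
}}

```text
clock: 16.6
position: [0.6156, 0.1265, 0.1493]
ee_rot: [-2.176, -2.266, 0.002]
force: [0.0, -0.8, -0.4]
width: 0.995
gripper_force: 0.0
```

```bash
python3 -c "
from h import *
to(.6164,.1275,.035,1.605)
im=get_image('scene');cv2.imwrite('pics/s5.png',cv2.resize(im[100:320,180:420,::-1],None,fx=2.5,fy=2.5))
im=get_image('scene')
for n,x in(('dropper_bottle',[.4467,-.014]),('reagent_bottle',[.4493,-.092])):
  e=proj([[*x,.045]],'scene')[0]
  l=[d for d in silhouettes(n,'scene')]
  print(n,e,[(d['p'],d['pixel']) for d in l])
  l=[d for d in l if np.hypot(*(d['pixel']-e))<20]
  if l: print(fit(n,{'scene':np.any([d['mask'] for d in l],0)},[*x,.006],[.005,.005,.001]))
"
```

```text
t 16.6 pos [0.6156 0.1265 0.1493] yaw 1.6116 tilt z [-0.0011 -0.0009 -1.    ] w 0.995
shift [0.0011 0.001  0.1143] turn 0.0066
dropper_bottle [319.7095 223.9379] [(0.57, [323.7, 229.8])]
(array([ 0.4479, -0.0152,  0.0059]), np.float64(0.8284936479128857))
reagent_bottle [350.7351 209.9408] [(0.77, [349.8, 209.9])]
(array([ 0.4833, -0.1217, -0.0275]), np.float64(0.9192805113720827))
```

View pics/s5.png

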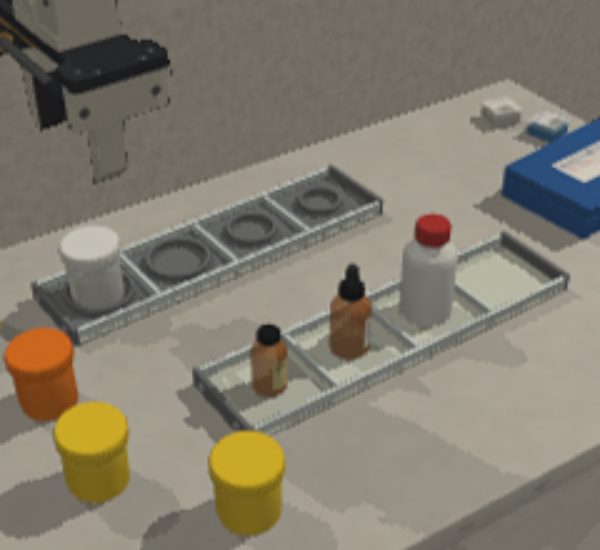

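All three stand upright in their bays: oil at (268,360), dropper at (350,315), reagent at (428,270). The reagent fit ran off along the view ray, but its pixel matches the intended spot within 1 px. Next is the pot.

Call:
{"api": "jog_arm", "payload": {
  "motion": [
    [[0,0,0.03,0,0,0,-1],[0,0,0.065,0,0,0,-1],[0,0,0.095,0,0,0,-1],[0,0,0.114,0,0,0,-1],[0,0,0.114,0,0,0,-1],[0,0,0.114,0,0,0,-0.5],[0,0,0.114,0,0,0,1],[0,0,0.114,0,0,0,1],[0,0,0.114,0,0,0,1],[0,0,0.114,0,0,0,1]]
  ],
  "force": 12
}}

```text
clock: 17.63
position: [0.6169, 0.1275, 0.037]
ee_rot: [2.175, 2.266, 0.003]
force: [-0.0, 0.0, 0.6]
width: 0.686
gripper_force: 0.0
```

Call:
{"api": "jog_arm", "payload": {
  "motion": [
    [[0,0,0,0,0,0,1],[0,0,0,0,0,0,1],[0,0,0,0,0,0,1]]
  ]
}}

```text
clock: 17.88
position: [0.6164, 0.1274, 0.036]
ee_rot: [2.175, 2.266, 0.001]
force: [0.1, 0.3, 2.1]
width: 0.515
gripper_force: 12.0
```

```bash
python3 -c "
from h import *
to(.452,-.17,.16,1.605)"
```

```text
t 17.88 pos [0.6164 0.1274 0.036 ] yaw 1.6117 tilt z [ 0.0006  0.0001 -1.    ] w 0.515
shift [-0.2904 -0.1764 -0.1241] turn 0.0067
```

Call:
{"api": "jog_arm", "payload": {
  "motion": [
    [[0,0,-0.01,0,0,0,1],[0,0,-0.035,0,0,0,1],[0,0,-0.07,0,0,0,1],[-0.005,0,-0.1,0,0,0,1],[-0.025,-0.005,-0.122,0,0,0,1],[-0.052,-0.015,-0.125,0,0,0,1],[-0.082,-0.03,-0.125,0,0,0,1],[-0.112,-0.045,-0.125,0,0,0,1],[-0.142,-0.06,-0.125,0,0,0,1],[-0.172,-0.075,-0.125,0,0,0,1]]
  ]
}}

```text
clock: 18.72
position: [0.5474, -0.0488, 0.1615]
ee_rot: [2.175, 2.266, 0.0]
force: [-0.2, -0.2, 0.3]
width: 0.517
gripper_force: 12.0
```

Call:
{"api": "jog_arm", "payload": {
  "motion": [
    [[-0.03,-0.015,0,0,0,0,1],[-0.058,-0.033,0,0,0,0,1],[-0.083,-0.055,0,0,0,0,1],[-0.103,-0.075,0,0,0,0,1],[-0.115,-0.092,0,0,0,0,1],[-0.118,-0.1,0.01,0,0,0,1],[-0.118,-0.101,0.03,0,0,0,1],[-0.118,-0.101,0.055,0,0,0,1],[-0.118,-0.101,0.075,0,0,0,1],[-0.118,-0.101,0.09,0,0,0,1]]
  ]
}}

```text
clock: 19.55
position: [0.4516, -0.1696, 0.0699]
ee_rot: [-2.175, -2.266, 0.001]
force: [-0.8, 0.0, 0.6]
width: 0.519
gripper_force: 12.0
```

```bash
python3 -c "
from h import *
to(.452,-.17,.033,1.605)"
```

```text
t 19.55 pos [ 0.4516 -0.1696  0.0699] yaw 1.6116 tilt z [-0.0006  0.0001 -1.    ] w 0.519
shift [-0.0004  0.0004  0.0369] turn 0.0066
```

Call:
{"api": "jog_arm", "payload": {
  "motion": [
    [[0,0,0.015,0,0,0,1],[0,0,0.028,0,0,0,1],[0,0,0.035,0,0,0,1],[0,0,0.0375,0,0,0,1],[0,0,0.0375,0,0,0,1],[0,0,0.0375,0,0,0,-0.15],[0,0,0.0375,0,0,0,-0.4],[0,0,0.0375,0,0,0,-0.6],[0,0,0.0375,0,0,0,-0.6],[0,0,0.0375,0,0,0,-0.6]]
  ]
}}

```text
clock: 20.38
position: [0.4523, -0.1698, 0.0335]
ee_rot: [2.175, 2.266, 0.0]
force: [-1.1, 0.3, 0.3]
width: 0.785
gripper_force: 0.0
```

Call:
{"api": "jog_arm", "payload": {
  "motion": [
    [[0,0,-0.02,0,0,0,-0.6],[0,0,-0.05,0,0,0,-0.6],[0,0,-0.09,0,0,0,-0.6],[0,0,-0.13,0,0,0,-0.6],[-0.04,0,-0.15,0,0,0,-0.6],[-0.08,0,-0.15,0,0,0,-0.6],[-0.12,0,-0.15,0,0,0,-0.6],[-0.16,0,-0.15,0,0,0,-0.6],[-0.2,0,-0.15,0,0,0,-0.6],[-0.22,0,-0.15,0,0,0,-0.6]]
  ]
}}

```text
clock: 21.22
position: [0.4596, -0.3953, 0.1831]
ee_rot: [2.18, 2.26, -0.003]
force: [0.1, -0.1, -0.3]
width: 0.801
gripper_force: 0.0
```

Run:
```python
from h import *
im=get_image('top');cv2.imwrite('pics/t6.png',cv2.resize(im[110:290,180:410,::-1],None,fx=2.5,fy=2.5))
im=get_image('scene');cv2.imwrite('pics/s6.png',cv2.resize(im[100:320,180:420,::-1],None,fx=2.5,fy=2.5))
a=.034
for n,b in(('oil_bottle',.117),('dropper_bottle',.039),('reagent_bottle',-.039),('specimen_pot',-.117)):
  x=[.448-a*b,-.053+b]
  ms={}
  for c in('top','scene'):
    e=proj([[*x,.045]],c)[0]
    l=[d for d in silhouettes(n,c) if np.hypot(*(d['pixel']-e))<16]
    if l: ms[c]=np.any([d['mask'] for d in l],0)
  if ms:
    p,q=fit(n,ms,[*x,.006],[.005,.005,.001]); print(n,list(ms),"off",p[:2]-x,"z",p[2],"iou",q)
  else: print(n,"none")
print(observe()["position"])
```

```text
oil_bottle ['scene'] off [-0.002  -0.0008] z 0.0068568557375456324 iou 0.7851716803403221
dropper_bottle ['top', 'scene'] off [ 0.0001 -0.0003] z 0.0065297313266330275 iou 0.8423893311606807
reagent_bottle ['top', 'scene'] off [0.0011 0.0011] z 0.005813109522948912 iou 0.8691333229705138
specimen_pot ['top', 'scene'] off [0.0003 0.0009] z 0.005387000560962382 iou 0.8657933949794521
[ 0.4615 -0.3884  0.1835]
```

View pics/t6.png

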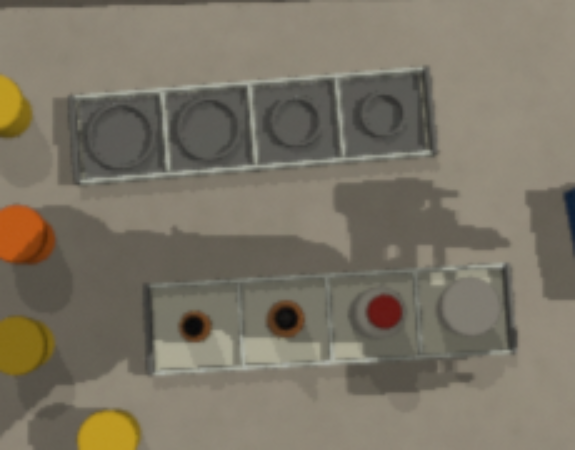

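View pics/s6.png

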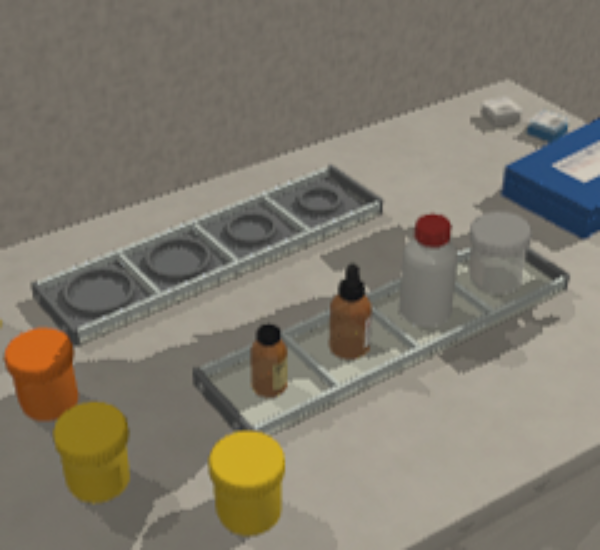

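All four stand upright and centred in mirrored order: oil (195,326), dropper (286,318), reagent (380,312) and pot (470,305) in the top crop. Each is within 2 mm of its bay's centre, and the arm is clear.

```bash
python3 -c "
from cell import *
print(sign_off())"
```

```text
the job is handed in; nothing more can be done
None
```

I moved all four to the empty rack in reverse order and handed the job in at about 21 s. The last pictures show each one upright and about 2 mm or less from its bay's centre; the hand-in returned no verdict.

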